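# Unlatch and open the filter cover of a kitchen scrap bin, gently

### The arm

A 6-joint arm with a two-finger parallel gripper is mounted at the origin on the work surface. World frame = base frame: x ahead of the robot, y to its left, z up, the work surface at z = 0. Lengths are in mm, angles in rad, forces in N, time in s.
With the tool pointing down it reaches from about 375 to 825 mm from the base axis. Payload 5.5 kg.
Tool frame: the origin (TCP) lies midway between the tips of the shut fingers; the grasp point (between the pads) lies behind it (ctrl.pinch_z is the z of the grasp point in the tool frame, in mm); z points along the fingers, y is the direction in which the jaws open and shut (so a half turn about z gives the same grasp; the last joint's range is limited). The gripper opens to 85 mm and grips with 20 to 120 N. Pads are 22 mm wide; open, the fingers measure 114 mm over their backs; the gripper's body (76 mm by 85 mm) begins 54 mm behind the grasp point. The pads swing forward as they close: fully open they stand 13 mm farther back than shut.
Start: joints at [-1.302, 0.314, -0.047, 1.21, 0, 1.571], TCP at [159.342, -578.451, 231.299] pointing down, gripper open.
Joint ranges: [-2.67, 2.67], [-0.69, 1.73], [-1.03, 1.25], [-2.08, 2.16], [-1.42, 1.45], [-3.14, 3.14]. Speed limits (rad/s): [2.39, 2.39, 3.01, 3.14, 3.14, 3.14].

### API

Orientations are given as [roll, pitch, yaw] about the fixed x, y, z axes, in that order (R = Rz(yaw) Ry(pitch) Rx(roll)).
In Python, from plant import ctrl, imaging gives the robot as it stands.
- The arm moves only by the tool servo_tool, never from a script. Its arguments are lists of equal length, an entry for each row: "slide": the shift along the tool's x, y, z scaled (see below), a list of three; "delta_rot": the turn, a rotation vector about the tool's x, y, z scaled (see below), a list of three; "claw": the closure, from -1 (fully open) to 1 (shut). In form: {"slide": [[x, y, z], ...], "delta_rot": [[wx, wy, wz], ...], "claw": [claw, ...]}. A call has 1 to 20 rows; each row is the pose to reach, as a shift and turn from the pose commanded when the call began, along the tool's axes at that moment; what a row does not reach only later rows make up. The controller multiplies each number of a shift by 150 mm and each number of a turn by 1.5 rad. A row lasts 1/10 s, in which the tool goes at most 50 mm and 8.59 degrees, less where a joint would pass 70% of its speed; a pose out of reach is approached as far as the arm can. A call with a number of a shift or a turn outside -1 to 1 is refused whole. A call with a gripper value outside its range is refused whole. The fingers move at their own pace and stop on an object; "newtons" is the grip in N (left out, the last holds). Time passes only in rows, so rows that repeat a pose let the fingers close. It gives the time, the measured TCP pose, the force and the opening at its end, in the units of the state.
- ctrl.get_obs(): the state, without advancing time (a new reading comes with each control period).
- imaging.capture(name): name is "scene" or "top"; returns a dict with "pixels" (480x640x3 uint8, blue, green, red), "fx", "fy", "cx", "cy" (pixels), "R" (3x3) and "t" (3): a world point X has camera coordinates R X + t. Camera axes: x right, y down, z forward; pixel columns grow to the right and rows downward; lengths in mm; the calibration is good to about 2 mm. A picture is of the moment at which its call begins. There is no depth.
- ctrl.sign_off(): hands the job in, once; it reports no verdict.
The state is a dict: "t": time; "joint_positions": joint angles; "dq": joint speeds; "effort": joint torques, N m; "position": TCP position; "ee_rot": TCP orientation; "contact_force": force on the tool from outside, world axes, zero at the start; "torque": the same for the moment, N m; "gripper_width": finger opening in mm.
Only numpy, scipy, OpenCV 4.12 (cv2) and the standard library are available. Lean on these libraries where they do the work, as an engineer would, in place of code of your own. Each camera call takes 0.05 s, during which the arm holds its last target. There are 200 camera calls.

### The job

Open the cream filter cover in the lid of the grey scrap bin: press its red release tab inward (towards the cover) until the cover springs up, then swing the cover up and over until it rests fully open by itself. Tab and cover are thin, brittle plastic, so feel your way and push lightly; leave the ladle on the rim and the other kitchen things as they stand.

Things in the scene. Friction and masses are not known exactly. Their poses are not given: they have to be found in the camera images.
- bin: grey plastic food-scrap bin with flat lid, 250 (x) x 200 mm, 140 mm high to the lid's top, rim 8 mm high, 4 mm thick round the lid; fixed, does not move. Origin: centre of its underside; +x points inward (from red tab to the cover's hinge), y along the hinge, z up. It and all it carries (insert, tab, cover) crack when pushed with more than 16 N
- bin_insert (a point): centre of the lid's top; axes as the bin's. Here the black filter insert (178 x 110 mm, deck 3 mm above the lid's top) sits in a longer recess. It carries tab, cover and hinge, and is jammed up to 8 mm off its nominal place along the bin's x, either way, by an unknown amount each time: all three are shifted alike, so find the tab by touch or by eye
- bin_tab (a point): NOMINAL centre of the red tab's press face (true one up to 8 mm either way along x); axes as the bin's. Upright plate 28 mm wide (y), 8 thick (x), its top 10 mm above this point, the deck 10 mm below; face looks to -x, slides to +x. Gives at 2 N, plus 0.7 N per mm, frees the cover after 5 to 7 mm (6 to 8 N), hard stop at 12 mm (10.5 N); springs back. 59 mm of free lid before it
- bin_edge (a point): NOMINAL middle of the closed cover's front edge (same shift along x as the tab), 58 mm behind the tab's back; axes as the bin's. Cream plate with dark slots and a red line along this edge, 88 mm wide (y), 4 mm thick, 76 mm long from here to the hinge. It cannot be prised open while latched. Below it is a shallow well 28 mm deep
- bin_hinge (a point): NOMINAL centre of the cover's hinge line (same shift along x as the tab), 2 mm above the lid's top, 142 mm in +x from the tab's press face and 76 mm from the cover's front edge; axes as the bin's
- cover (a joint): cover angle, rad: 0 latched; freed, it springs to about 0.4 with its edge 30 mm up: a finger tilted about 40 deg, tip leaning to +x, gets under it from the front. It then swings freely (under 0.03 N m), falls back to 0.4 if let go below 1.55, falls over beyond 1.6 to a hard stop at 1.95 and rests there fully open
- ladle (a joint): swing, rad, of the short aluminium ladle hung on the rim at the bin's +y side, 50 mm to +x of its middle: 0 hanging, grows outward. Its hook stands 8 mm above the rim, its bowl reaches 75 mm out from the bin's side, 40 to 70 mm above the counter; leave it
- tiffin_mid (a point): centre, half-way up, of a steel three-tier tiffin carrier, 130 mm across, 200 mm high, standing loose; a bystander
- cup_mid (a point): centre, half-way up, of a bamboo chopstick cup 72 mm across and 110 mm high, standing loose, its chopsticks reach 220 mm up; a bystander
- dish_mid (a point): centre of a small blue ceramic soy dish, 90 mm across, 22 mm high, a bystander

How it is judged:
By the outcome, as a careful person would: the job done as asked, in the order asked, and still so for the second after the job is handed in, with the robot touching nothing.
It also fails if it takes over 48 s, if anything falls off the work surface, if the arm or the gripper's body presses on something with over 40 N, if the wrist force passes 120 N, or if a joint passes its speed limit or range.

## Working session

There is one attempt and no reset: what is moved stays moved. The work goes in short steps, Python scripts to look and compute and a tool call to move; the robot and the scene stay as the last step left them, time stands still between calls to the robot, and variables do not carry over. Pictures are saved under pics/ and viewed, about 8 in all and at most 12, crops included, and the job is handed in when it is done.

Besides the shell and the picture viewer there is one more tool, called after ">>>" in YAML: its name, and indented under it one key for each argument. servo_tool: Moves the arm, as the interface text tells. Shifts and turns lie within -1 to 1; 1 stands for 150 mm of shift or 1.5 rad of turn. Its arguments: {"type":"object","properties":{"slide":{"type":"array"},"delta_rot":{"type":"array"},"claw":{"type":"array"},"newtons":{"type":"number"}},"required":["slide","delta_rot","claw"]}

```bash
ls; mkdir -p pics
python3 - <<'E'
from plant import ctrl, imaging
import cv2
for n in("scene","top"):
    c=imaging.capture(n); cv2.imwrite(f"pics/{n}0.png",c["pixels"]); print(n,c["fx"],c["fy"],c["cx"],c["cy"],c["R"],c["t"])
o=ctrl.get_obs();print(o, ctrl.pinch_z)
E
```

```text
pics
scene 488.7098892559065 488.7098892559065 324.86041942694936 244.5271602323504 [[-0.08401661  0.99634987  0.01510426]
 [ 0.62426424  0.06444323 -0.77855072]
 [-0.77668228 -0.05598214 -0.6273999 ]] [  21.04064403 -266.21945066 1649.62613728]
top 509.9192576341214 509.9192576341214 314.4632770287339 236.95915528390205 [[ 0.00952908 -0.99986401  0.01345954]
 [-0.9835538  -0.01179977 -0.18022957]
 [ 0.18036388 -0.01152076 -0.98353248]] [   6.69409184  572.29409676 1223.07125846]
{'t': 0.1, 'joint_positions': array([-1.30198011e+00,  3.14148514e-01, -4.79529289e-02,  1.21020675e+00,
       -3.08130373e-05,  1.57080871e+00]), 'dq': array([ 0.00030245, -0.00203801,  0.00277633, -0.00046081, -0.0010006 ,
       -0.00053208]), 'effort': array([-3.81412644e-05, -5.40769494e+01,  3.40540195e+01,  1.12356697e-02,
        3.65101323e-05,  8.45878834e-08]), 'position': array([ 159.20910877, -577.96324254,  230.53632528]), 'ee_rot': array([-3.14008079e+00,  3.08317265e-05,  2.68803882e-01]), 'contact_force': array([-0.31938617,  0.22603646,  0.7606818 ]), 'torque': array([ 0.07123361, -0.00715868,  0.00814598]), 'gripper_width': 85.52181348414373} -18.700000000000003
```

View pics/scene0.png

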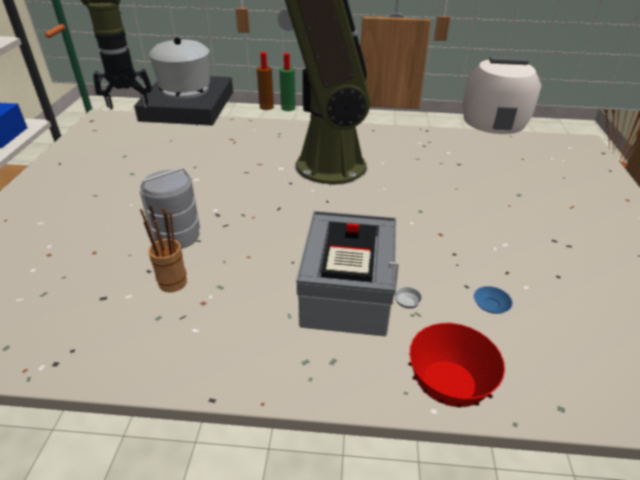

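View pics/top0.png

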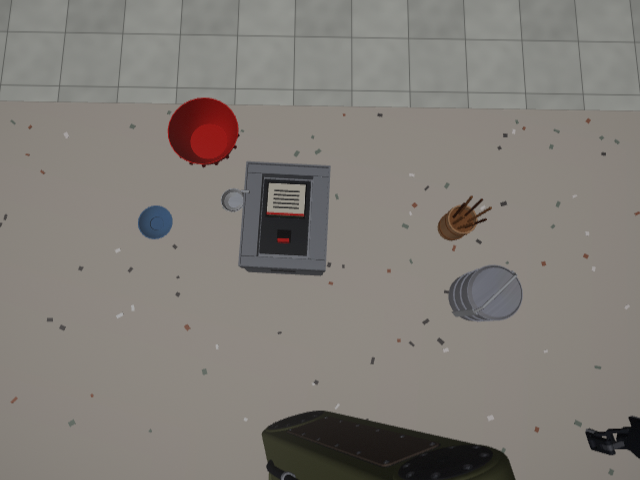

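The top view shows the bin around (286,217), the red tab at (284,238) facing the robot, and the cover at (287,198). The ladle is at (234,199), and the tiffin and cup are well to the right. Next I'll enlarge the bin in both views to get accurate pixels.

Run:
```python
import cv2,numpy as np
t=cv2.imread("pics/top0.png")[150:285,215:345]
s=cv2.imread("pics/scene0.png")[200:335,285:415]
f=lambda a:cv2.resize(a,(0,0),fx=4.4,fy=4.4,interpolation=cv2.INTER_CUBIC)[:594]
a=f(t);b=f(s)
cv2.imwrite("pics/crop.png",cv2.resize(np.hstack([a,b]),(800,415)))
cv2.imwrite("pics/cropt.png",a)
for n,(y0,x0,y1,x1) in {"top":(150,215,285,345),"scene":(200,285,335,415)}.items():
    im=cv2.imread(f"pics/{n}0.png")[y0:y1,x0:x1].astype(int)
    m=(im[...,2]>1.8*im[...,1]+20)
    k,l,st,ce=cv2.connectedComponentsWithStats(m.astype(np.uint8))
    for i in range(1,k):
        if st[i,4]>8: print(n,st[i]+np.array([x0,y0,0,0,0]),ce[i]+[x0,y0])
```

```text
top [215 150  16  13 137] [220.72992701 154.46715328]
top [266 212  38   4  75] [284.37333333 213.82666667]
top [277 238  12   5  59] [282.59322034 239.96610169]
scene [346 223  14  10 121] [352.03305785 227.65289256]
scene [330 245  41   5  77] [349.96103896 246.92207792]
```

View pics/cropt.png

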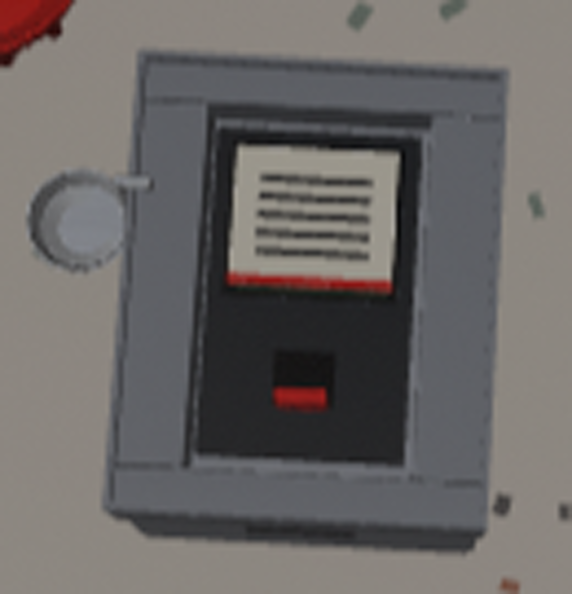

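The enlarged crop gives these pixels:
- **Rim outer corners:** (140,52), (508,70), (487,532), (107,510).
- **Tab:** back-top edge at y≈388, face bottom at y≈410.
- **Cover front edge:** (228,286) to (391,294).

Now I'll fit the bin pose and the insert shift.

```bash
cat > h.py <<'E'
import numpy as np
C={"top":(509.919,314.463,236.959,np.array([[0.00952908,-0.99986401,0.01345954],[-0.9835538,-0.01179977,-0.18022957],[0.18036388,-0.01152076,-0.98353248]]),np.array([6.694,572.294,1223.071])),
"scene":(488.70988,324.86042,244.52716,np.array([[-0.08401661,0.99634987,0.01510426],[0.62426424,0.06444323,-0.77855072],[-0.77668228,-0.05598214,-0.6273999]]),np.array([21.04064,-266.21945,1649.62614]))}
def proj(X,n="top"):
    f,cx,cy,R,t=C[n]; c=np.atleast_2d(X)@R.T+t; return f*c[:,:2]/c[:,2:]+[cx,cy]
E
python3 - <<'E'
from h import *
from scipy.optimize import least_squares as ls
cp=lambda u:(np.array(u,float)+.5)/4.4-.5+[215,150]
B=np.array([[125,100,148],[125,-100,148],[-125,-100,148],[-125,100,148]],float)
pb=cp([[140,52],[508,70],[487,532],[107,510]])
T=np.array([[8,14,163],[8,-14,163],[0,14,143],[0,-14,143],[66,44,144],[66,-44,144],[142,44,144],[142,-44,144]],float) # from tab face
pt=cp([[275,388],[328,388],[277,410],[326,410],[228,287],[391,295],[238,145],[401,153]])
def W(P,x,y,a):
    c,s=np.cos(a),np.sin(a); return np.c_[x+c*P[:,0]-s*P[:,1],y+s*P[:,0]+c*P[:,1],P[:,2]]
def res(p):
    x,y,a,q=p; return np.r_[(proj(W(B,x,y,a))-pb).ravel(),(proj(W(T+[q,0,0],x,y,a))-pt).ravel()]
r=ls(res,[600,50,0,-60]);print(r.x,np.round(r.fun.reshape(-1,2),1).tolist())
x,y,a,q=r.x
for n,P in (("tabface",[q,0,153]),("edge",[q+66,0,144]),("hinge",[q+142,0,142])):
    print(n,W(np.array([P]),x,y,a))
print("scene check", proj(W(np.array([[q+4,0,160],[q+66,0,144]]),x,y,a),"scene"))
r2=ls(lambda p:(proj(W(T+[p[1],0,0],x,y+p[0],a))-pt).ravel(),[0,q]);print(r2.x)
E
```

```text
[ 6.06315627e+02  8.28667415e+01 -4.03725281e-02 -6.59266479e+01] [[-0.4, -0.3], [0.3, 0.0], [0.2, -0.2], [-1.0, 0.3], [-0.0, -0.1], [0.2, 0.6], [-0.2, -0.1], [0.8, 0.5], [-0.1, -0.7], [0.5, -0.6], [-0.3, 0.2], [-0.1, 0.3]]
tabface [[540.44270013  85.52764398 153.        ]]
edge [[606.38891938  82.86378092 144.        ]]
hinge [[682.32699003  79.79630224 142.        ]]
scene check [[352.21073993 224.74001048]
 [349.58757082 247.03286446]]
[  0.2405493  -65.91443825]
```

```bash
cat >> h.py <<'E'
from scipy.spatial.transform import Rotation as Ro
import sys,json
A=-0.0404; TAB=np.array([540.44,85.53])
# "b" coords: x from tab face along bin x, y bin y, z world
def b2w(b): c,s=np.cos(A),np.sin(A); return np.array([TAB[0]+c*b[0]-s*b[1],TAB[1]+s*b[0]+c*b[1],b[2]])
def w2b(w): c,s=np.cos(A),np.sin(A); d=np.array(w[:2])-TAB; return np.array([c*d[0]+s*d[1],-s*d[0]+c*d[1],w[2]])
def tool(tilt): return Ro.from_euler("xyz",[np.pi,-tilt,A])  # tip leans +x
E
python3 - <<'E'
from h import *
def inv(u,v,z,n="top"):
    f,cx,cy,R,t=C[n]; d=R.T@np.array([(u-cx)/f,(v-cy)/f,1]); c=-R.T@t; return c+d*(z-c[2])/d[2]
print("tiffin",inv(493,290,200),"cup",inv(455,225,100))
s=[159.342,-578.451,231.299]; print("start b",w2b(s))
E
```

```text
tiffin [ 432.45868957 -374.72474618  200.        ] cup [ 596.93816771 -327.0075782   100.        ]
start b [-353.96949992 -678.8313834   231.299     ]
```

>>> servo_tool:
  slide:
    - [0,0,-0.3]
    - [0,0,-0.5]
    - [0,0,-0.5]
    - [0,0,-0.5]
    - [0,0,-0.5]
  delta_rot:
    - [0,0,0.08]
    - [0,0,0.16]
    - [0,0,0.206]
    - [0,0,0.206]
    - [0,0,0.206]
  claw: [1,1,1,1,1]
  newtons: 20

```text
t: 0.6
position: [159.2, -578.0, 305.4]
ee_rot: [-3.14, 0.0, -0.038]
contact_force: [0.5, 0.1, -0.4]
gripper_width: 12.3
```

>>> servo_tool:
  slide:
    - [0.109,-0.226,0]
    - [0.218,-0.452,0]
    - [0.327,-0.679,0]
    - [0.437,-0.905,0]
    - [0.437,-0.905,0]
  delta_rot:
    - [0,0,0]
    - [0,0,0]
    - [0,0,0]
    - [0,0,0]
    - [0,0,0]
  claw: [1,1,1,1,1]

```text
t: 1.1
position: [231.3, -441.5, 305.5]
ee_rot: [-3.138, 0.0, -0.035]
contact_force: [-0.8, -0.2, -0.3]
gripper_width: 0.3
```

>>> servo_tool:
  slide:
    - [0.109,-0.226,0]
    - [0.218,-0.452,0]
    - [0.327,-0.679,0]
    - [0.437,-0.905,0]
    - [0.437,-0.905,0]
  delta_rot:
    - [0,0,0]
    - [0,0,0]
    - [0,0,0]
    - [0,0,0]
    - [0,0,0]
  claw: [1,1,1,1,1]

```text
t: 1.6
position: [302.1, -309.6, 305.6]
ee_rot: [-3.14, 0.0, -0.035]
contact_force: [-0.4, -0.4, -0.8]
gripper_width: 0.2
```

>>> servo_tool:
  slide:
    - [0.109,-0.226,0]
    - [0.218,-0.452,0]
    - [0.327,-0.679,0]
    - [0.437,-0.905,0]
    - [0.437,-0.905,0]
  delta_rot:
    - [0,0,0]
    - [0,0,0]
    - [0,0,0]
    - [0,0,0]
    - [0,0,0]
  claw: [1,1,1,1,1]

```text
t: 2.1
position: [373.4, -177.3, 305.6]
ee_rot: [-3.14, 0.001, -0.035]
contact_force: [-0.0, 0.2, 0.2]
gripper_width: -0.0
```

>>> servo_tool:
  slide:
    - [0.109,-0.226,0]
    - [0.218,-0.452,0]
    - [0.327,-0.679,0]
    - [0.437,-0.905,0]
    - [0.437,-0.905,0]
  delta_rot:
    - [0,0,0]
    - [0,0,0]
    - [0,0,0]
    - [0,0,0]
    - [0,0,0]
  claw: [1,1,1,1,1]

```text
t: 2.6
position: [444.7, -44.9, 305.4]
ee_rot: [-3.141, 0.001, -0.036]
contact_force: [0.1, -0.3, 0.0]
gripper_width: -0.2
```

>>> servo_tool:
  slide:
    - [0.109,-0.226,0]
    - [0.218,-0.452,0]
    - [0.327,-0.679,0]
    - [0.437,-0.905,0]
    - [0.437,-0.905,0]
    - [0.437,-0.905,0]
    - [0.437,-0.905,0]
  delta_rot:
    - [0,0,0]
    - [0,0,0]
    - [0,0,0]
    - [0,0,0]
    - [0,0,0]
    - [0,0,0]
    - [0,0,0]
  claw: [1,1,1,1,1,1,1]

```text
t: 3.3
position: [515.4, 28.6, 306.0]
ee_rot: [-3.099, 0.002, 0.03]
contact_force: [0.2, 0.2, -1.3]
gripper_width: 0.0
```

Run:
```python
from h import *
from plant import ctrl
o=ctrl.get_obs()
for k in("t","joint_positions","dq","position","ee_rot"):print(k,np.round(o[k],3))
```

```text
t 3.3
joint_positions [ 0.028  0.136 -0.103  1.334  0.043  3.14 ]
dq [ 0.024 -0.003  0.003  0.004  0.01   0.004]
position [515.372  28.626 306.023]
ee_rot [-3.099e+00  2.000e-03  3.000e-02]
```

>>> servo_tool:
  slide:
    - [0,0,0]
    - [0,0,0]
    - [0,0,0]
  delta_rot:
    - [0,0,0]
    - [0,0,0]
    - [0,0,0]
  claw: [1,1,1]

```text
t: 3.6
position: [515.4, 29.3, 306.6]
ee_rot: [-3.099, 0.001, 0.031]
contact_force: [-0.6, 0.1, 0.3]
gripper_width: 0.0
```

Joint 6 stopped at the end of its range. A half turn about tool z puts it mid-range and the jaws are symmetric, so I'll do that while clear and high.

>>> servo_tool:
  slide:
    - [0,0,0]
    - [0,0,0]
    - [0,0,0]
    - [0,0,0]
    - [0,0,0]
    - [0,0,0]
    - [0,0,0]
    - [0,0,0]
    - [0,0,0]
    - [0,0,0]
    - [0,0,0]
    - [0,0,0]
  delta_rot:
    - [0,0,-0.1]
    - [0,0,-0.2]
    - [0,0,-0.3]
    - [0,0,-0.4]
    - [0,0,-0.5]
    - [0,0,-0.6]
    - [0,0,-0.7]
    - [0,0,-0.8]
    - [0,0,-0.9]
    - [0,0,-1.0]
    - [0,0,-1.0]
    - [0,0,-1.0]
  claw: [1,1,1,1,1,1,1,1,1,1,1,1]

```text
t: 4.8
position: [515.6, 29.5, 306.4]
ee_rot: [-3.137, -0.043, 1.527]
contact_force: [0.9, -0.1, -0.5]
gripper_width: -0.0
```

>>> servo_tool:
  slide:
    - [0,0,0]
    - [0,0,0]
    - [0,0,0]
    - [0,0,0]
    - [0,0,0]
    - [0,0,0]
    - [0,0,0]
    - [0,0,0]
    - [0,0,0]
    - [0,0,0]
    - [0,0,0]
    - [0,0,0]
  delta_rot:
    - [0,0,-0.1]
    - [0,0,-0.2]
    - [0,0,-0.3]
    - [0,0,-0.4]
    - [0,0,-0.5]
    - [0,0,-0.6]
    - [0,0,-0.7]
    - [0,0,-0.8]
    - [0,0,-0.9]
    - [0,0,-1.0]
    - [0,0,-1.0]
    - [0,0,-1.0]
  claw: [1,1,1,1,1,1,1,1,1,1,1,1]

```text
t: 6.0
position: [515.7, 29.5, 306.3]
ee_rot: [3.099, -0.008, 3.026]
contact_force: [0.3, -0.7, 0.5]
gripper_width: -0.2
```

>>> servo_tool:
  slide:
    - [0,0,0]
    - [0,0,0]
    - [0,0,0]
  delta_rot:
    - [0,0,-0.09]
    - [0,0,-0.094]
    - [0,0,-0.094]
  claw: [1,1,1]

```text
t: 6.3
position: [515.7, 29.5, 306.3]
ee_rot: [3.099, -0.002, -3.116]
contact_force: [-0.4, 1.0, 0.5]
gripper_width: -0.0
```

```bash
cat >> h.py <<'E'
def tool(t): return Ro.from_euler("z",A)*Ro.from_euler("y",-t)*Ro.from_euler("x",np.pi)*Ro.from_euler("z",np.pi)
def state():
    from plant import ctrl
    o=ctrl.get_obs(); return np.array(o["position"]),Ro.from_euler("xyz",o["ee_rot"]),o
def plan(pts,start=None):
    "pts: (bx,by,z,tilt); rows in tool units"
    p,R=start or state()[:2]
    for *b,t in pts:
        print("slide",np.round(R.inv().apply(b2w(b)-p)/150,3).tolist(),"rot",np.round((R.inv()*tool(t)).as_rotvec()/1.5,3).tolist())
E
python3 - <<'E'
from h import *
p,R,o=state(); print(w2b(p),o["joint_positions"].round(3))
plan([(-28,0,210,0)])
E
```

```text
[-22.44584388 -56.93935059 306.33370792] [ 0.03   0.136 -0.102  1.334  0.043  0.004]
slide [0.011, 0.353, 0.658] rot [0.029, -0.002, 0.044]
```

>>> servo_tool:
  slide:
    - [0.011,0.2,0]
    - [0.011,0.353,0.2]
    - [0.011,0.353,0.4]
    - [0.011,0.353,0.6]
    - [0.011,0.353,0.658]
    - [0.011,0.353,0.658]
    - [0.011,0.353,0.658]
  delta_rot:
    - [0.029,0,0.044]
    - [0.029,0,0.044]
    - [0.029,0,0.044]
    - [0.029,0,0.044]
    - [0.029,0,0.044]
    - [0.029,0,0.044]
    - [0.029,0,0.044]
  claw: [1,1,1,1,1,1,1]

```text
t: 7.0
position: [512.9, 86.5, 211.2]
ee_rot: [-3.141, -0.002, 3.104]
contact_force: [-0.3, -0.4, 0.6]
gripper_width: 0.1
```

Run:
```python
from h import *
from plant import imaging
import cv2
p,R,o=state(); print(w2b(p),o["ee_rot"],o["joint_positions"].round(3),o["contact_force"])
plan([(-28,0,150,0)])
im=imaging.capture("scene")["pixels"][130:310,270:450]
cv2.imwrite("pics/s1.png",cv2.resize(im,(594,594),interpolation=cv2.INTER_CUBIC))
```

```text
[-2.75632978e+01 -1.27799045e-01  2.11224403e+02] [-3.14110632e+00 -1.56216757e-03  3.10423612e+00] [ 0.167  0.175 -0.272  1.125 -0.     0.205] [-0.27681385 -0.39099808  0.5645102 ]
slide [0.002, 0.001, 0.408] rot [-0.0, -0.001, 0.002]
```

View pics/s1.png

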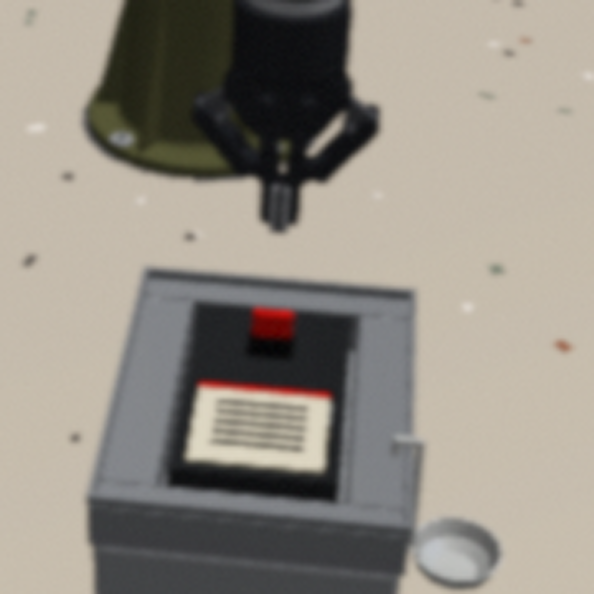

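The shut finger tip, at crop (280,225), lines up with the tab at (272,325), and the cover is still closed. I'll descend in front of the tab.

>>> servo_tool:
  slide:
    - [0,0,0.15]
    - [0,0,0.3]
    - [0,0,0.35]
    - [0,0,0.4]
    - [0,0,0.4]
    - [0,0,0.4]
  delta_rot:
    - [0,0,0]
    - [0,0,0]
    - [0,0,0]
    - [0,0,0]
    - [0,0,0]
    - [0,0,0]
  claw: [1,1,1,1,1,1]

```text
t: 7.65
position: [512.7, 86.6, 150.9]
ee_rot: [-3.141, -0.002, 3.106]
contact_force: [-0.0, -0.3, -0.1]
gripper_width: 0.2
```

>>> servo_tool:
  slide:
    - [-0.03,0,0]
    - [-0.06,0,0]
    - [-0.08,0,0]
    - [-0.08,0,0]
  delta_rot:
    - [0,0,0]
    - [0,0,0]
    - [0,0,0]
    - [0,0,0]
  claw: [1,1,1,1]

```text
t: 8.05
position: [524.8, 86.1, 150.1]
ee_rot: [-3.141, -0.002, 3.106]
contact_force: [-0.5, -0.7, 0.1]
gripper_width: -0.1
```

Now at bx≈-15.6, with contact expected near -11. I'll advance in 2 to 3 mm steps.

>>> servo_tool:
  slide:
    - [-0.01,0,0]
    - [-0.02,0,0]
    - [-0.02,0,0]
  delta_rot:
    - [0,0,0]
    - [0,0,0]
    - [0,0,0]
  claw: [1,1,1]

```text
t: 8.35
position: [527.1, 86.0, 149.9]
ee_rot: [-3.141, -0.003, 3.106]
contact_force: [-0.2, -0.3, -0.7]
gripper_width: -0.0
```

>>> servo_tool:
  slide:
    - [-0.01,0,0]
    - [-0.02,0,0]
    - [-0.02,0,0]
  delta_rot:
    - [0,0,0]
    - [0,0,0]
    - [0,0,0]
  claw: [1,1,1]

```text
t: 8.65
position: [530.2, 85.9, 150.0]
ee_rot: [-3.141, -0.003, 3.106]
contact_force: [-1.4, 0.1, -0.2]
gripper_width: 0.1
```

>>> servo_tool:
  slide:
    - [-0.01,0,0]
    - [-0.013,0,0]
    - [-0.013,0,0]
  delta_rot:
    - [0,0,0]
    - [0,0,0]
    - [0,0,0]
  claw: [1,1,1]

```text
t: 8.95
position: [531.4, 85.8, 149.8]
ee_rot: [-3.141, -0.004, 3.106]
contact_force: [-2.8, 0.7, 1.0]
gripper_width: 0.0
```

>>> servo_tool:
  slide:
    - [-0.01,0,0]
    - [-0.02,0,0]
    - [-0.02,0,0]
  delta_rot:
    - [0,0,0]
    - [0,0,0]
    - [0,0,0]
  claw: [1,1,1]

```text
t: 9.25
position: [534.5, 85.7, 149.8]
ee_rot: [-3.141, -0.004, 3.106]
contact_force: [-4.5, 1.0, 3.3]
gripper_width: 0.3
```

>>> servo_tool:
  slide:
    - [-0.01,0,0]
    - [-0.013,0,0]
    - [-0.013,0,0]
  delta_rot:
    - [0,0,0]
    - [0,0,0]
    - [0,0,0]
  claw: [1,1,1]

```text
t: 9.55
position: [536.1, 85.6, 149.8]
ee_rot: [-3.141, -0.004, 3.106]
contact_force: [-5.5, 0.4, 3.4]
gripper_width: 0.3
```

```bash
cat > look.py <<'E'
from h import *
from plant import imaging
import cv2,sys
p,R,o=state(); print(w2b(p),o["t"],o["contact_force"].round(1))
im=imaging.capture("scene")["pixels"][130:310,270:450]
cv2.imwrite(f"pics/{sys.argv[1]}.png",cv2.resize(im,(594,594),interpolation=cv2.INTER_CUBIC))
a=im.astype(int); m=(a.min(2)>150)&(a[...,2]>a[...,0]+15)&(a[...,2]>200)
ys,xs=np.nonzero(m); print("cream",m.sum(),ys.min()+130 if len(ys) else 0,ys.max()+130 if len(ys) else 0)
r=(a[...,2]>1.8*a[...,1]+20).astype(np.uint8);k,l,st,ce=cv2.connectedComponentsWithStats(r)
for i in range(1,k):
    if st[i,4]>8: print("red",st[i]+np.array([270,130,0,0,0]))
E
python3 look.py s2
```

```text
[-4.29246734e+00 -5.53426975e-02  1.49765381e+02] 9.55 [-5.5  0.4  3.4]
cream 2332 142 309
red [346 224  13  11 128]
red [330 245  41   5  75]
```

>>> servo_tool:
  slide:
    - [-0.007,0,0]
    - [-0.01,0,0]
    - [-0.01,0,0]
  delta_rot:
    - [0,0,0]
    - [0,0,0]
    - [0,0,0]
  claw: [1,1,1]

```text
t: 9.9
position: [537.5, 85.6, 149.8]
ee_rot: [-3.141, -0.005, 3.106]
contact_force: [-6.7, 0.6, 3.9]
gripper_width: -0.2
```

```bash
python3 look.py s3
```

```text
[-2.96710972e+00 -8.33643841e-02  1.49773430e+02] 9.9 [-6.7  0.6  3.9]
cream 1368 142 309
red [346 224  13  11 129]
red [330 236  41   6 109]
```

The red line moved from row 245 to 236, so the cover has sprung. I'll back off the tab.

>>> servo_tool:
  slide:
    - [0.03,0,0]
    - [0.08,0,0]
    - [0.13,0,0]
    - [0.13,0,-0.2]
    - [0.13,0,-0.4]
    - [0.13,0,-0.6]
    - [0.13,0,-0.6]
    - [0.13,0,-0.6]
  delta_rot:
    - [0,0,0]
    - [0,0,0]
    - [0,0,0]
    - [0,0,0]
    - [0,0,0]
    - [0,0,0]
    - [0,0,0]
    - [0,0,0]
  claw: [1,1,1,1,1,1,1,1]

```text
t: 10.75
position: [519.9, 86.5, 240.7]
ee_rot: [-3.141, -0.0, 3.106]
contact_force: [-1.0, 0.3, -0.1]
gripper_width: -0.5
```

```bash
python3 look.py s4
python3 - <<'E'
from h import *
for q in (0,):
  E=[[142-76*np.cos(t),y,142+76*np.sin(t)] for t in (.3,.4) for y in (44,-44)]
  print(proj(np.array([b2w(e) for e in E]),"scene").round(1).tolist())
plan([(-22,0,240,.7),(50,0,200,.7)])
E
```

```text
[-2.05501109e+01  1.41000927e-01  2.40692589e+02] 10.75 [-1.   0.3 -0.1]
cream 432 142 270
red [346 223  14  10 122]
red [330 236  41   6 110]
[[370.0, 242.5], [329.9, 239.0], [370.2, 240.7], [329.8, 237.1]]
slide [0.004, 0.0, -0.003] rot [0.001, -0.468, 0.003]
slide [-0.477, -0.002, 0.263] rot [0.001, -0.468, 0.003]
```

View pics/s4.png

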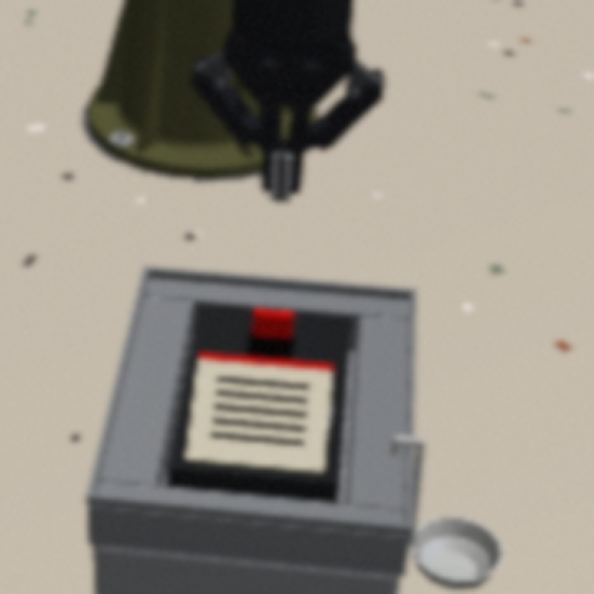

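The cover is up at about 0.4 rad (edge at crop y≈358) and the tab has sprung back. Now I'll tilt the tool by 0.7 rad and move to just in front of the edge.

>>> servo_tool:
  slide:
    - [0,0,0]
    - [0,0,0]
    - [0,0,0]
    - [0,0,0]
    - [0,0,0]
    - [-0.1,0,0.06]
    - [-0.2,0,0.12]
    - [-0.3,0,0.18]
    - [-0.4,0,0.24]
    - [-0.477,0,0.263]
    - [-0.477,0,0.263]
    - [-0.477,0,0.263]
  delta_rot:
    - [0,-0.09,0]
    - [0,-0.18,0]
    - [0,-0.27,0]
    - [0,-0.36,0]
    - [0,-0.45,0]
    - [0,-0.468,0.003]
    - [0,-0.468,0.003]
    - [0,-0.468,0.003]
    - [0,-0.468,0.003]
    - [0,-0.468,0.003]
    - [0,-0.468,0.003]
    - [0,-0.468,0.003]
  claw: [1,1,1,1,1,1,1,1,1,1,1,1]

```text
t: 12.0
position: [590.0, 83.6, 199.5]
ee_rot: [3.141, 0.698, 3.101]
contact_force: [-0.8, 0.3, 0.1]
gripper_width: 0.1
```

```bash
python3 look.py s5
python3 - <<'E'
from h import *
p,R,o=state();print(o["joint_positions"].round(2))
plan([(50,0,175,.7),(51,0,152,.7),(60,0,152,.7),(68,0,152,.7),(74,0,152,.7)])
E
```

```text
[4.95516110e+01 4.26064674e-02 1.99500801e+02] 12.0 [-0.8  0.3  0.1]
cream 450 142 270
red [346 223  14  10 124]
red [330 236  41   6 111]
[ 0.24 -0.13 -0.88  0.15 -0.18  0.22]
slide [0.105, -0.001, 0.129] rot [0.0, -0.001, -0.0]
slide [0.198, -0.001, 0.251] rot [0.0, -0.001, -0.0]
slide [0.152, -0.001, 0.289] rot [0.0, -0.001, -0.0]
slide [0.111, -0.001, 0.324] rot [0.0, -0.001, -0.0]
slide [0.081, -0.001, 0.349] rot [0.0, -0.001, -0.0]
```

View pics/s5.png

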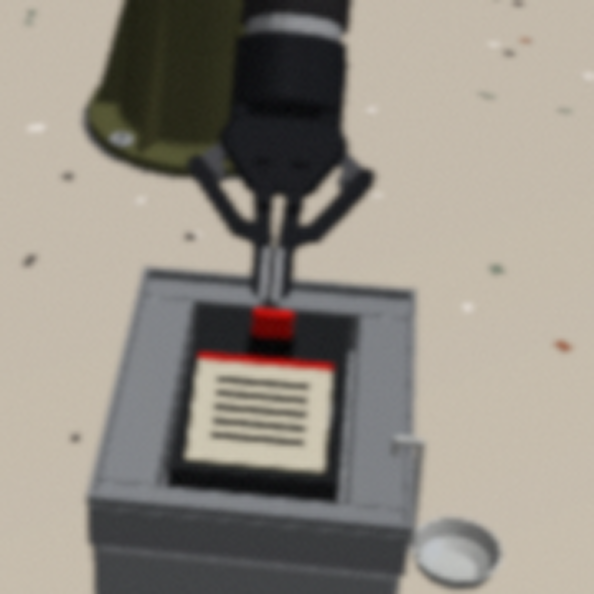

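The finger is just ahead of and above the gap behind the tab. Joint 3 (-0.88) is nearing its -1.03 limit, so I'll ease the tilt to 0.6 before going down.

Run:
```python
from h import *
plan([(50,0,200,.6),(50,0,175,.6),(51,0,153,.6),(58,0,153,.6)])
```

```text
slide [-0.003, -0.001, 0.002] rot [0.0, 0.065, 0.0]
slide [0.105, -0.001, 0.129] rot [0.0, 0.065, 0.0]
slide [0.194, -0.001, 0.246] rot [0.0, 0.065, 0.0]
slide [0.158, -0.001, 0.276] rot [0.0, 0.065, 0.0]
```

>>> servo_tool:
  slide:
    - [0,0,0]
    - [0.05,0,0.065]
    - [0.105,0,0.129]
    - [0.15,0,0.188]
    - [0.194,0,0.246]
    - [0.194,0,0.246]
    - [0.194,0,0.246]
  delta_rot:
    - [0,0.065,0]
    - [0,0.065,0]
    - [0,0.065,0]
    - [0,0.065,0]
    - [0,0.065,0]
    - [0,0.065,0]
    - [0,0.065,0]
  claw: [1,1,1,1,1,1,1]

```text
t: 12.75
position: [591.8, 83.8, 153.7]
ee_rot: [3.141, 0.602, 3.101]
contact_force: [-0.4, -0.6, 0.7]
gripper_width: -0.3
```

Run:
```python
from h import *
p,R,o=state();print(w2b(p),o["joint_positions"].round(2),o["ee_rot"].round(3),o["contact_force"].round(1))
plan([(60,0,153,.6),(66,0,153,.6),(71,0,153,.6),(75,0,153,.6)])
print("arc")
# front corner K about hinge (143,142), from pose (75,153)
st=(b2w((75,0,153)),tool(.6))
K=np.array([75+9.1,153+6.2])-[143,142]; r=np.hypot(*K); a0=np.arctan2(K[1],-K[0]); print(r,a0)
plan([(143-r*np.cos(a)-9.1,0,142+r*np.sin(a)-6.2,.6) for a in np.linspace(a0,1.8,19)],st)
```

```text
[ 51.35777772   0.34845016 153.73829968] [ 0.22 -0.03 -0.84  0.17 -0.15  0.22] [3.141 0.602 3.101] [-0.4 -0.6  0.7]
slide [-0.045, -0.002, 0.037] rot [0.001, 0.001, 0.0]
slide [-0.078, -0.002, 0.059] rot [0.001, 0.001, 0.0]
slide [-0.105, -0.002, 0.078] rot [0.001, 0.001, 0.0]
slide [-0.127, -0.002, 0.093] rot [0.001, 0.001, 0.0]
arc
61.36000325945233 0.28412005443798427
slide [0.0, 0.0, 0.0] rot [0.0, 0.0, 0.0]
slide [-0.028, -0.0, -0.021] rot [0.0, 0.0, 0.0]
slide [-0.057, -0.0, -0.039] rot [0.0, 0.0, 0.0]
slide [-0.087, -0.0, -0.055] rot [0.0, 0.0, 0.0]
slide [-0.119, -0.0, -0.068] rot [0.0, 0.0, 0.0]
slide [-0.152, -0.0, -0.078] rot [0.0, 0.0, 0.0]
slide [-0.186, -0.0, -0.086] rot [0.0, 0.0, 0.0]
slide [-0.22, -0.0, -0.091] rot [0.0, 0.0, 0.0]
slide [-0.254, -0.0, -0.093] rot [0.0, 0.0, 0.0]
slide [-0.288, -0.0, -0.092] rot [0.0, 0.0, 0.0]
slide [-0.323, -0.0, -0.088] rot [0.0, 0.0, 0.0]
slide [-0.356, -0.0, -0.081] rot [0.0, 0.0, 0.0]
slide [-0.39, -0.0, -0.071] rot [0.0, 0.0, 0.0]
slide [-0.422, -0.0, -0.059] rot [0.0, 0.0, 0.0]
slide [-0.453, -0.0, -0.044] rot [0.0, 0.0, 0.0]
slide [-0.482, -0.0, -0.027] rot [0.0, 0.0, 0.0]
slide [-0.51, -0.0, -0.007] rot [0.0, 0.0, 0.0]
slide [-0.537, -0.0, 0.016] rot [0.0, 0.0, 0.0]
slide [-0.561, -0.0, 0.04] rot [0.0, 0.0, 0.0]
```

>>> servo_tool:
  slide:
    - [-0.025,0,0.02]
    - [-0.045,0,0.037]
    - [-0.06,0,0.048]
    - [-0.078,0,0.059]
    - [-0.078,0,0.059]
  delta_rot:
    - [0,0,0]
    - [0,0,0]
    - [0,0,0]
    - [0,0,0]
    - [0,0,0]
  claw: [1,1,1,1,1]

```text
t: 13.25
position: [607.4, 83.2, 153.0]
ee_rot: [3.141, 0.602, 3.101]
contact_force: [0.0, -0.0, -0.7]
gripper_width: -0.1
```

>>> servo_tool:
  slide:
    - [-0.015,0,0.01]
    - [-0.027,0,0.019]
    - [-0.04,0,0.027]
    - [-0.049,0,0.034]
    - [-0.049,0,0.034]
  delta_rot:
    - [0,0,0]
    - [0,0,0]
    - [0,0,0]
    - [0,0,0]
    - [0,0,0]
  claw: [1,1,1,1,1]

```text
t: 13.75
position: [615.9, 82.8, 152.6]
ee_rot: [3.141, 0.602, 3.101]
contact_force: [-0.2, -0.6, -0.4]
gripper_width: -0.2
```

```bash
python3 look.py s6
```

```text
[ 75.48337297   0.31114177 152.642018  ] 13.75 [-0.2 -0.6 -0.4]
cream 106 142 308
red [350 224   3   4  10]
red [329 233  43   6 108]
```

View pics/s6.png

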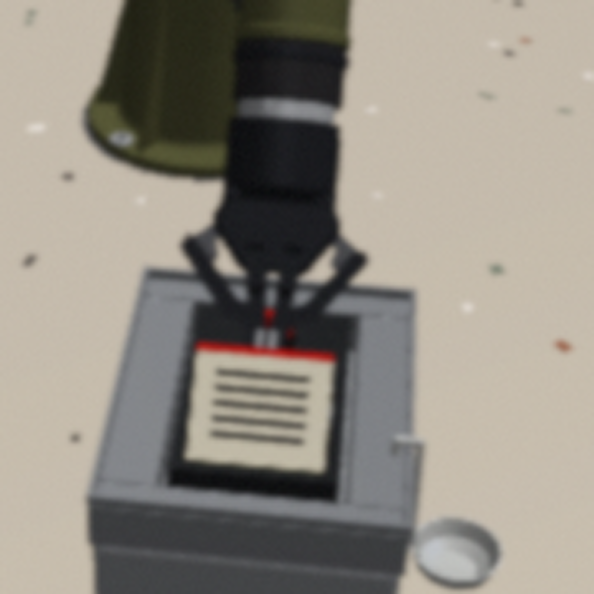

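The finger tip is under the cover edge at crop (265,345), and the edge has risen slightly (row 236 to 233). I'll follow the first half of the arc.

>>> servo_tool:
  slide:
    - [-0.028,0,-0.021]
    - [-0.057,0,-0.039]
    - [-0.087,0,-0.055]
    - [-0.119,0,-0.068]
    - [-0.152,0,-0.078]
    - [-0.186,0,-0.086]
    - [-0.22,0,-0.091]
    - [-0.254,0,-0.093]
    - [-0.254,0,-0.093]
  delta_rot:
    - [0,0,0]
    - [0,0,0]
    - [0,0,0]
    - [0,0,0]
    - [0,0,0]
    - [0,0,0]
    - [0,0,0]
    - [0,0,0]
    - [0,0,0]
  claw: [1,1,1,1,1,1,1,1,1]

```text
t: 14.7
position: [640.2, 81.9, 186.6]
ee_rot: [3.14, 0.603, 3.101]
contact_force: [-0.3, -0.1, 0.5]
gripper_width: -0.5
```

```bash
python3 look.py s7
```

```text
[ 99.78661657   0.36855991 186.56925625] 14.7 [-0.3 -0.1  0.5]
cream 182 142 309
red [357 224   2   8  16]
red [329 235  42   6  73]
```

View pics/s7.png

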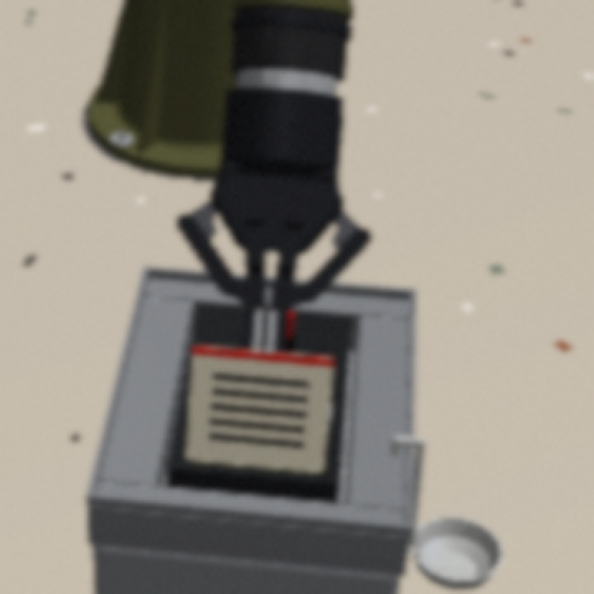

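The cover is following the finger: its shading is darker and its edge is wider and nearer. Forces are near zero, so I'll do the second half.

>>> servo_tool:
  slide:
    - [-0.034,0,0.001]
    - [-0.069,0,0.005]
    - [-0.102,0,0.012]
    - [-0.136,0,0.022]
    - [-0.168,0,0.034]
    - [-0.199,0,0.049]
    - [-0.228,0,0.066]
    - [-0.256,0,0.086]
    - [-0.283,0,0.109]
    - [-0.307,0,0.133]
    - [-0.307,0,0.133]
    - [-0.307,0,0.133]
  delta_rot:
    - [0,0,0]
    - [0,0,0]
    - [0,0,0]
    - [0,0,0]
    - [0,0,0]
    - [0,0,0]
    - [0,0,0]
    - [0,0,0]
    - [0,0,0]
    - [0,0,0]
    - [0,0,0]
    - [0,0,0]
  claw: [1,1,1,1,1,1,1,1,1,1,1,1]

```text
t: 15.95
position: [688.2, 79.8, 194.9]
ee_rot: [3.141, 0.601, 3.101]
contact_force: [-0.6, -0.2, -0.2]
gripper_width: 0.1
```

```bash
python3 look.py s8
python3 - <<'E'
from h import *
for t in (.4,1.6,1.95): print(t,proj(np.array([b2w([142-76*np.cos(t),y,142+76*np.sin(t)]) for y in (44,-44)]),"scene").round(0).tolist())
E
```

```text
[147.8914175    0.23583072 194.94834714] 15.95 [-0.6 -0.2 -0.2]
cream 1657 142 309
red [348 223   4   9  24]
0.4 [[370.0, 241.0], [330.0, 237.0]]
1.6 [[370.0, 245.0], [326.0, 241.0]]
1.95 [[369.0, 255.0], [324.0, 251.0]]
```

View pics/s8.png

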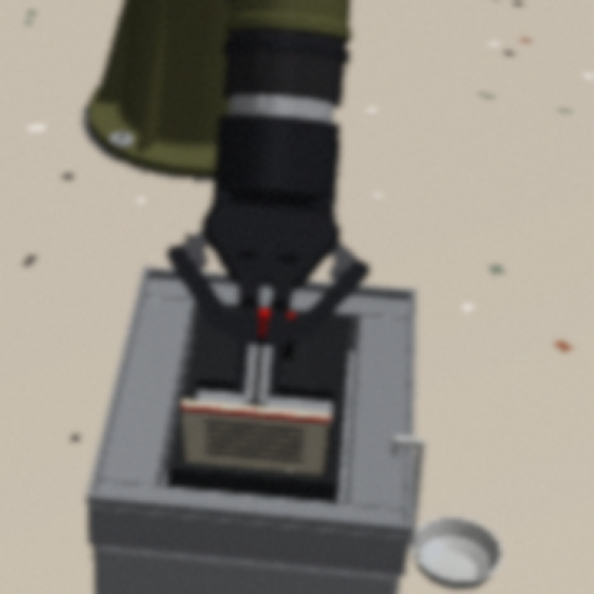

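The cover edge is now at crop y≈410, row ≈254, which matches the 1.95 rad stop. I'll withdraw along the tool axis, back and up.

>>> servo_tool:
  slide:
    - [0.05,0,-0.05]
    - [0.1,0,-0.2]
    - [0.1,0,-0.4]
    - [0.1,0,-0.6]
    - [0.1,0,-0.8]
    - [0.1,0,-0.8]
    - [0.1,0,-0.8]
    - [0.1,0,-0.8]
    - [0.1,0,-0.8]
  delta_rot:
    - [0,0,0]
    - [0,0,0]
    - [0,0,0]
    - [0,0,0]
    - [0,0,0]
    - [0,0,0]
    - [0,0,0]
    - [0,0,0]
    - [0,0,0]
  claw: [1,1,1,1,1,1,1,1,1]

```text
t: 16.9
position: [607.6, 82.8, 283.9]
ee_rot: [3.141, 0.599, 3.101]
contact_force: [0.2, -0.6, -0.1]
gripper_width: -0.1
```

```bash
python3 look.py s9; python3 -c "
from plant import imaging;import cv2;cv2.imwrite('pics/s10.png',imaging.capture('scene')['pixels'])"
```

```text
[6.71650473e+01 2.26904983e-02 2.83903466e+02] 16.9 [ 0.2 -0.6 -0.1]
cream 95 142 306
red [346 223  14  10 120]
```

View pics/s10.png

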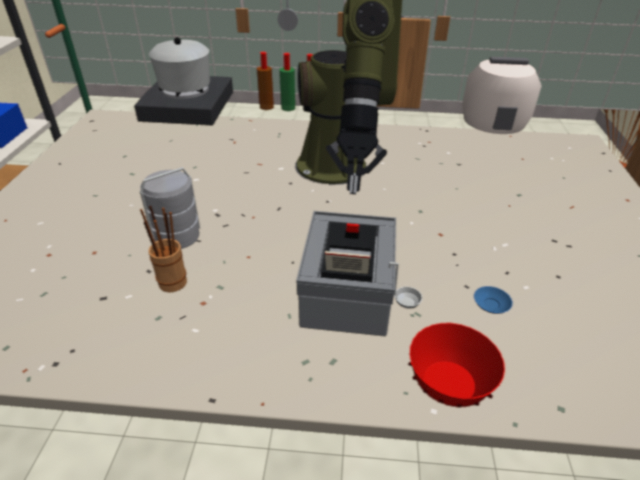

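The cover rests open at (348,261) with the robot clear. The tab, ladle, cup, tiffin and dish look the same as in the first picture. Handing in now.

```bash
python3 -c "
from plant import ctrl;print(ctrl.sign_off())"
```

```text
the job is handed in; nothing more can be done
None
```

The filter cover is open and resting at its stop by itself, and I handed the job in at about 17 s of the 48 s allowed.

- **Tab:** I pressed it inward with the shut fingers in small steps. The cover sprang up after about 7 mm. The highest reading at the step ends was about 8 N in total (6.7 N inward), below the 16 N cracking limit. The tab then sprang back.
- **Cover:** I put the tilted fingertip under its front edge and swung it over in an arc, with readings at the step ends within sensor noise (about 1 N). It fell over to the stop.
- **Last checks:** In the last picture the cover's edge is where I calculated it for 1.95 rad. It stayed open after I withdrew. The gripper is about 140 mm above the lid and touching nothing. Ladle, cup, tiffin carrier and dish look unmoved.

**What went wrong:** on the way in, joint 6 stopped at the end of its range (3.14 rad read). I fixed that with a half turn of the tool well clear of everything. I also reduced the planned finger tilt from 0.7 to 0.6 rad to keep joint 3 away from its limit. None of the final checks failed or disagreed.

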